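# Take the coring tube out of the bench corer's quick coupler for washing

## Task

The bench corer's coring tube has to be washed: hold down the release button in the carriage's handle while you slide the carriage out of its cover to the end stop, and let the lock catch again. Pull back the coupler's sprung collar until the tube comes free, draw the tube straight out and lay it down flat in the low steel wash tray; do not drop it. Leave the carriage locked out, and leave the other loose things where they are.

Things in the scene. Friction and masses are not known exactly. Their poses are not given: they have to be found in the camera images.
- machine: bench apple corer, fixed; origin on the table. z up; +y is the way the carriage slides out; -x side faces the robot. Base plate x -165 to 95, y -205 to 175 mm. Sheet-metal cover over x -62 to 87, y -200 to -50, up to z 280, open at its +y end. Coupler axis level, along y, at x 0, z 130. Black handle on the -x side, at x -130
- canopy_edge (a point): middle of the lower front (-x) edge of the flat canopy that reaches out of the cover, over machine x 12 to 78, y -50 to 170, 140 mm above the coupler's axis. It blocks a gripper coming straight down on collar or tube, but not one tilted 25 to 45 deg from vertical that comes from the robot's side (tool pointing down and to machine +x)
- carriage (a joint): carriage travel along machine +y, m: 0 = home under the cover (start), 0.13 = out at its end stop. A pin locks it at both ends unless the release button is down 4 mm or more; between the ends the button stays down by itself. About 2 N friction
- release (a joint): thumb release button in the carriage's handle, m: 0 = up, 0.008 = fully down. Spring 1.6 N at first, 5 N fully down. When the carriage is at an end and nothing presses, it comes up and locks
- release_top (a point): centre of the button's top: round grey cap, 24 mm across, 74 mm above the table when up; moves with carriage and button. It sits between two black ears 44 mm apart along machine y that rise 14 mm over the cap, so a fingertip on the button can push an ear. Handle 50 mm wide in x; the cover's front is 68 mm to +x of the button
- collar (a joint): travel of the coupler's sprung collar towards machine -y (away from the tube), m: 0 = forward, 0.014 = fully back. Spring 5 to 10.5 N. From about 9 mm on, the tube is free and springs forward about 10 mm; let go, the collar then stays half back until the tube is drawn out, and returns forward by itself
- collar_mid (a point): middle of the collar, on the coupler's axis: ridged steel sleeve 38 mm across, 26 mm long along machine y; moves with it. Behind it (-y) is a housing 34 mm across. With the carriage out, the collar's middle is 90 mm clear of the cover
- socket_mouth (a point): front end of the socket, on its axis, 15 mm in front of the collar's middle when the collar is forward; moves with the carriage; axes as the machine's
- corer: steel coring tube, about 160 g, 135 mm long, x along its axis to the cutting end, origin on the axis. Plain tube 24 mm across from x -40 to 45 mm, grip it there; square shoulder 28 mm wide at x -50 to -40; shank 16 mm across, grooved, x -90 to -50. In the socket it points to machine +y, shoulder at the mouth, shank 40 mm deep: draw it straight out 45 mm or more
- tray: low steel wash tray, fixed, 230 (x) x 140 (y) x 28 mm high, walls and floor about 4 to 5 mm; origin under its centre, z up, x along its length
- tray_in (a point): centre of the tray's inner floor; axes as the tray's
- bin: square plastic bin 180 x 180 x 75 mm full of dried apple rings, fixed; not the tray. Tray and bin may change places; origin under its centre
- apple1: bystander, to be left where it is: red apple, about 74 mm across, 65 mm high; origin under its centre
- apple2: bystander, to be left where it is: yellow apple, about 74 mm across, 65 mm high; origin under its centre
- slice1: bystander, to be left where it is: dried apple ring lying flat, 68 mm across, 8 mm thick; origin under its centre
- slice2: bystander, to be left where it is: dried apple ring lying flat, 62 mm across, 8 mm thick; origin under its centre
- cup: bystander, to be left where it is: steel cup, 70 mm across, 80 mm high; origin under its centre
- brush: bystander, to be left where it is: hand brush lying on the table
- jar: bystander, to be left where it is: white jar, 70 mm across, 100 mm high; origin under its centre
Mind the look-alikes: they are no part of the job. What is shaped like the corer but orange is not meant.

How it is judged:
On the way, in this order (a step that is already met when the one before it is completed fails the run):
1. the release button is held down (4 mm or more) and the carriage is on its way (10 mm or more) (value of joint release above 0.004 m and value of joint carriage above 0.01 m), for 0.05 s.
2. the carriage is out at its end stop (within 4 mm) and locked, the button up again (value of joint carriage above 0.126 m and value of joint release below 0.002 m), for 0.1 s.
3. the collar is pulled back (9 mm or more), the carriage still out and the tube still in the socket (value of joint collar above 0.009 m and value of joint carriage above 0.126 m and y of corer in the frame of socket_mouth below 0.075 m), for 0.05 s.
4. the tube is drawn out of the socket (y of corer in the frame of socket_mouth above 0.086 m), for 0.05 s.
At the end, for the whole second after the job is handed in: the coring tube lies flat (within 8 deg) on the floor of the steel tray, inside its walls, at rest; the carriage is out (within 4 mm of its end stop) with the release button up and the collar forward (within 3 mm) (all of step 2 and x of corer in the frame of tray_in between -0.1 and 0.1 m and y of corer in the frame of tray_in between -0.066 and 0.066 m and z of corer in the frame of tray_in between 0.005 and 0.022 m and angle between corer's own x axis and vertical between 1.42 and 1.72 rad and linear speed of corer below 0.02 m/s and value of joint collar below 0.003 m); the robot touches nothing.
It fails at once if the coring tube is dropped or thrown (faster than 0.8 m/s) (linear speed of corer above 0.8 m/s).
It fails at once if an apple, apple ring, the cup, the brush or the jar is moved by more than 30 mm (distance of any of apple1, apple2, slice1, slice2, cup, brush, jar from where it was at the start of the episode above 0.03 m).
It also fails if it takes over 61 s, if anything falls off the work surface, if the arm or the gripper's body presses on something with over 40 N, if the wrist force passes 120 N, or if a joint passes its speed limit or range.

## Robot

A 7-joint arm with a two-finger parallel gripper is mounted at the origin on the work surface. World frame = base frame: x ahead of the robot, y to its left, z up, the work surface at z = 0. Lengths are in m, angles in rad, forces in N, time in s.
With the tool pointing down it reaches from about 0.35 to 0.9 m from the base axis. Payload 8.1 kg.
Tool frame: the origin (TCP) lies between the finger pads, 19 mm behind the fingertips; this is the grasp point; z points along the fingers, y is the line along which they close (so a half turn about z gives the same grasp; the last joint's range is limited). The gripper opens to 92 mm and grips with 3 to 60 N. Pads are 19 mm wide; open, the fingers measure 130 mm over their backs; the gripper's body (75 mm by 190 mm) begins 47 mm behind the grasp point.
Start: joints at [1.082, 0.434, 0.025, 1.573, -0.012, 1.134, -0.075], TCP at [0.235, -0.579, 0.246] pointing down, gripper open.
Joint ranges: [-2.62, 2.62], [-0.44, 2.09], [-1.27, 1.32], [0.08, 2.57], [-1.32, 4.46], [0.12, 2], [-2.74, 2.74]. Speed limits (rad/s): [2.22, 2.22, 3.01, 3.01, 3.14, 3.14, 3.14].

## Interface

Orientations are given as a unit quaternion [x, y, z, w].
In Python, from cell import arm gives the robot as it stands.
- The arm moves only by the tool carry_out, never from a script. Its argument "commands" is a list of rows, each a list of 2 entries, a list of its own where there are three numbers: the shift along the tool's x, y, z in m, then the turn, a rotation vector about the tool's x, y, z in rad. In form: [[[dx, dy, dz], [ax, ay, az]], ...]. A call has 1 to 8 rows; each row is the pose to reach, as a shift and turn from the pose commanded when the call began, along the tool's axes at that moment; what a row does not reach only later rows make up. A row lasts 1/12 s, in which the tool goes at most 41.7 mm and 7.16 degrees, less where a joint would pass 70% of its speed; a pose out of reach is approached as far as the arm can. A call with a gripper value outside its range is refused whole. "grip" is the opening in per cent of the stroke, from 0 (shut) to 100 (fully open), set as the call begins (left out, the last holds). The fingers move at their own pace and stop on an object; "grip_force" is the grip in N (left out, the last holds). Time passes only in rows, so rows that repeat a pose let the fingers close. It gives the time, the measured TCP pose, the force, the opening and the grip force at its end, in the units of the state.
- arm.read_state(): the state, without advancing time (a new reading comes with each control period).
- arm.read_camera(name): name is "side" or "top" or "wrist"; returns the picture (480x640x3 uint8, red, green, blue); there is no depth.
- arm.camera_info(name): a dict with "fx", "fy", "cx", "cy" (pixels), "R" (3x3) and "t" (3): a world point X has camera coordinates R X + t. Camera axes: x right, y down, z forward; pixel columns grow to the right and rows downward; lengths in m; the calibration is good to about 2 mm. A picture is of the moment at which its call begins: read the wrist's pose just before it. camera_info takes no time and is no camera call; for the wrist camera it gives the pose at the moment of the call.
- arm.finish_job(): hands the job in; it is judged then, once.
Trained networks look in the newest picture that a camera, given by its name, has taken for a name from the list of things; names that differ only in an ending like _2 or _b are one class to them, and where a whole thing is asked for, a point or a joint stands for the part that bears it (a point fixed in the world has none). Each returns a list of dicts, best first, with "conf" (0 to 1); they miss things now and then, are a little off and sometimes report something else, mostly with a low value. They report only what shows in the picture. A call takes as long as a camera call. They do not tell look-alikes from the thing itself.
- arm.recognise(camera, name): "point" ([x, y, z] in m, in world coordinates, good to about 4 mm: the middle of the surface that is visible of it).
- arm.regions_of(camera, name): "mask" (480x640 bool, what is visible of it).
- arm.pinpoint(camera, name): "point" ([x, y, z] in m, in world coordinates, good to about 4 mm: a listed point, or the origin of a listed thing).
The state is a dict: "time": time; "qpos": joint angles; "dq": joint speeds; "tau": joint torques, N m; "position": TCP position; "eef_rot": TCP orientation; "wrist_force": force on the tool from outside, world axes, zero at the start; "torque": the same for the moment, N m; "grip_width": finger opening in m; "grip_force": force on a finger pad.
Only numpy, scipy, OpenCV 4.12 (cv2) and the standard library are available. Lean on these libraries where they do the work, as an engineer would, in place of code of your own. Each camera call takes 0.05 s, during which the arm holds its last target. There are 200 camera calls.

## Working session

There is one attempt and no reset: what is moved stays moved. The work goes in short steps, Python scripts to look and compute and a tool call to move; the robot and the scene stay as the last step left them, time stands still between calls to the robot, and variables do not carry over. Pictures are saved under pics/ and viewed, at most 10 in all, crops included, and the job is handed in when it is done.

Besides the shell and the picture viewer there is one more tool, called after ">>>" as name([rows], argument=value, ...), one row to a line, values as JSON. carry_out: Moves the arm, as the interface text tells. Its arguments: {"type":"object","properties":{"commands":{"type":"array","items":{"type":"array"}},"grip":{"type":"number"},"grip_force":{"type":"number"}},"required":["commands"]}

```bash
mkdir -p pics
cat > h.py <<'E'
import numpy as np, cv2
from cell import arm
from scipy.spatial.transform import Rotation as R
def snap(c,name):
    im=arm.read_camera(c); cv2.imwrite('pics/%s.png'%name, im[:,:,::-1]); return im
def proj(c,X):
    i=arm.camera_info(c); p=np.array(i['R'])@np.array(X)+np.array(i['t']); return np.round([i['fx']*p[0]/p[2]+i['cx'], i['fy']*p[1]/p[2]+i['cy']],1)
E
python3 - <<'E'
from h import *
np.set_printoptions(precision=4,suppress=True)
a=snap('side','s1'); 
def q(c,names):
    for n in names:
        for d in arm.pinpoint(c,n)[:3]: print(c,n,round(d['conf'],2),np.round(d['point'],4),proj(c,d['point']))
N=['machine','canopy_edge','release_top','collar_mid','socket_mouth','corer','tray','tray_in','bin']
q('side',N)
b=snap('top','t1'); q('top',N)
s=arm.read_state(); print(s['time'],s['position'],s['eef_rot'])
cv2.imwrite('pics/both.png',cv2.resize(np.hstack([a,b]),(1280,480))[:,:,::-1])
E
```

```text
side machine 0.78 [ 0.6413 -0.0193  0.0025] [255.2 294.5]
side canopy_edge 0.69 [0.6551 0.0386 0.2698] [234.6 211.3]
side canopy_edge 0.64 [ 0.6205 -0.1135  0.1317] [270.1 233.8]
side release_top 0.38 [ 0.4804 -0.1383  0.0772] [324.9 251.9]
side collar_mid 0.46 [ 0.622  -0.1106  0.1311] [269.2 234.5]
side socket_mouth 0.77 [ 0.6252 -0.0977  0.1314] [266.7 236.7]
side corer 0.9 [ 0.6306 -0.0448  0.1253] [259.1 248.9]
side corer 0.71 [ 0.2785 -0.3768  0.0162] [404.9 235. ]
side tray 0.93 [ 0.5182 -0.3943 -0.0008] [327.1 230.5]
side tray_in 0.86 [ 0.5194 -0.398   0.0088] [327.  227.2]
side tray_in 0.48 [ 0.4798 -0.1419  0.074 ] [325.3 252.2]
side bin 0.87 [ 0.4851  0.4276 -0.0023] [268.5 446. ]
top machine 0.74 [ 0.6367 -0.0208 -0.0017] [342.9 185.5]
top machine 0.74 [ 0.7086 -0.3116 -0.0008] [462.9 154.7]
top release_top 0.55 [0.3118 0.2675 0.0009] [219.7 323.6]
top release_top 0.41 [ 0.4784 -0.1457  0.0732] [400.2 244. ]
top socket_mouth 0.23 [0.6975 0.3247 0.0021] [199.7 163.1]
top corer 0.94 [ 0.2747 -0.378   0.0143] [504.1 336.2]
top corer 0.77 [ 0.6355 -0.0489  0.1267] [355.9 169.9]
top corer 0.54 [0.3106 0.2655 0.0027] [220.4 324.1]
top tray 0.97 [ 0.5179 -0.3957 -0.0005] [503.1 231.6]
top tray_in 0.82 [ 0.5157 -0.3926  0.0074] [502.7 231.9]
top tray_in 0.75 [ 0.521  -0.394   0.0002] [502.4 230.2]
top tray_in 0.37 [ 0.7102 -0.3108 -0.    ] [462.6 154. ]
top bin 0.7 [ 0.4907  0.4285 -0.0029] [153.8 248.3]
1.0 [ 0.2351 -0.5791  0.2455] [ 0.9815  0.1917 -0.      0.    ]
```

View pics/s1.png

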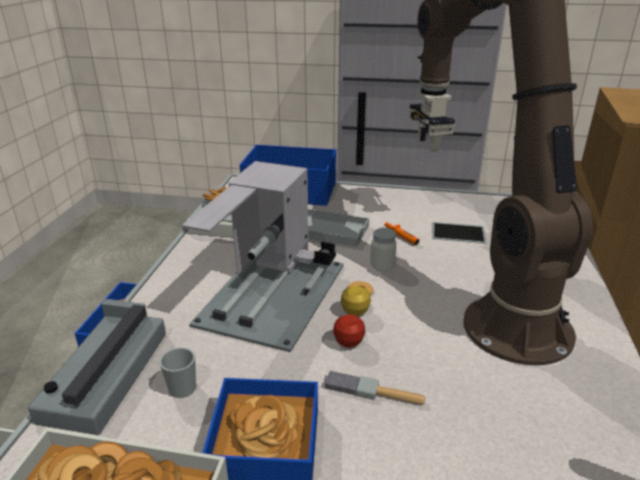

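View pics/t1.png

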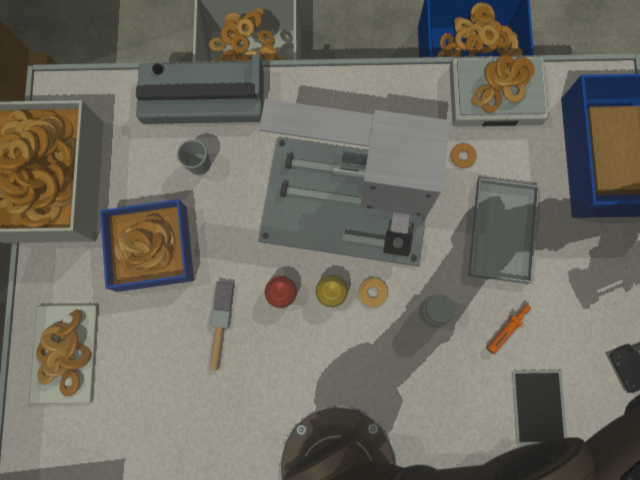

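The side view shows the steel tube in the coupler at (262,245), the machine's handle and button at (325,252), and the tray at (335,226). The top view shows the tray at (503,230) and the button at (400,242). Two things could be taken for the tube: the steel one in the socket (side 262,245) and the orange one lying on the table (side 402,233, top 508,328). I choose the steel one in the socket.

```bash
cat >> h.py <<'E'
np.set_printoptions(precision=4,suppress=True)
def back(c,uv,z):
    i=arm.camera_info(c); Rm=np.array(i['R']); C=-Rm.T@np.array(i['t'])
    d=Rm.T@np.array([(uv[0]-i['cx'])/i['fx'],(uv[1]-i['cy'])/i['fy'],1]); return C+d*(z-C[2])/d[2]
def delta(p,Rt):
    s=arm.read_state(); R0=R.from_quat(s['eef_rot']); 
    print('shift',R0.inv().apply(np.array(p)-s['position']),'turn',(R0.inv()*Rt).as_rotvec(),'deg',np.degrees((R0.inv()*Rt).magnitude()),'t',s['time'])
E
python3 - <<'E'
from h import *
P={k:back('top',uv,z) for k,uv,z in [('bl',(262,240),.01),('br',(418,263),.01),('tl',(280,140),.01),('t1',(478,178),.028),('t2',(536,182),.028),('t3',(530,281),.028),('t4',(470,274),.028)]}
for k in P: print(k,P[k])
v=P['bl']-P['br']; print('yaw bottom',np.arctan2(-v[0],v[1])); v=P['tl']-P['bl']; print('yaw left',np.arctan2(v[1],v[0]), np.linalg.norm(v))
v=P['t1']-P['t4']; print('tray long yaw',np.arctan2(v[1],v[0])); v=P['t2']-P['t3']; print(np.arctan2(v[1],v[0]))
print('tray c',sum(P['t%d'%i] for i in (1,2,3,4))/4)
th=-.14; Rz=R.from_euler('z',th)
O=np.array([.639,-.02,0])
for n in ['apple1','apple2','jar','cup','slice1']:
    for d in arm.pinpoint('top',n)[:2]: print(n,round(d['conf'],2),d['point'],'machine',Rz.inv().apply(np.array(d['point'])-O))
print('btn machine',Rz.inv().apply(np.array([.479,-.142,.074])-O),'cor',Rz.inv().apply(np.array([.633,-.047,.126])-O))
# hover: tool y = +machine x
B=np.array([.479,-.142,0]); 
Rt=R.from_matrix(np.column_stack([Rz.apply([0,1,0]),Rz.apply([1,0,0]),[0,0,-1]]))
delta(B+Rz.apply([-.044,0,.22]),Rt)
ci=arm.camera_info('wrist'); s=arm.read_state(); C=-np.array(ci['R']).T@np.array(ci['t']); print('cam in tool',R.from_quat(s['eef_rot']).inv().apply(C-s['position']), R.from_quat(s['eef_rot']).inv().as_matrix()@np.array(ci['R']).T)
E
```

```text
bl [0.5043 0.1708 0.01  ]
br [ 0.4446 -0.1917  0.01  ]
tl [0.75   0.1295 0.01  ]
t1 [ 0.6413 -0.3378  0.028 ]
t2 [ 0.6293 -0.4724  0.028 ]
t3 [ 0.397  -0.4411  0.028 ]
t4 [ 0.4149 -0.3065  0.028 ]
yaw bottom -0.16319687772229688
yaw left -0.1663628958381385 0.2490987128687271
tray long yaw -0.1375087233884631
-0.133821354745976
tray c [ 0.5206 -0.3895  0.028 ]
apple1 0.91 [0.3785, 0.1223, 0.0023] machine [-0.2778  0.1046  0.0023]
apple1 0.66 [0.3811, 0.0058, -0.0001] machine [-0.259  -0.0104 -0.0001]
apple2 0.91 [0.3785, 0.1223, 0.0023] machine [-0.2778  0.1046  0.0023]
apple2 0.66 [0.3811, 0.0058, -0.0001] machine [-0.259  -0.0104 -0.0001]
jar 0.97 [0.3363, -0.2265, 0.0003] machine [-0.2709 -0.2467  0.0003]
cup 0.96 [0.6986, 0.3226, 0.0004] machine [0.0112 0.3476 0.0004]
slice1 0.89 [0.3778, -0.0857, -0.0007] machine [-0.2495 -0.1015 -0.0007]
slice1 0.88 [0.7095, -0.3133, -0.0016] machine [ 0.1107 -0.2806 -0.0016]
btn machine [-0.1414 -0.1431  0.074 ] cor [-0.0022 -0.0276  0.126 ]
shift [ 0.3523 -0.3353  0.0255] turn [-0.      0.     -1.0451] deg 59.881535466608824 t 1.25
cam in tool [ 0.0681  0.0002 -0.1387] [[-0.0009 -0.9672 -0.2538]
 [ 1.     -0.0006 -0.0013]
 [ 0.0011 -0.2538  0.9672]]
```

>>> carry_out([
  [[0.352, -0.335, 0.025], [0, 0, -1.02]],
  [[0.352, -0.335, 0.025], [0, 0, -1.02]],
  [[0.352, -0.335, 0.025], [0, 0, -1.02]],
  [[0.352, -0.335, 0.025], [0, 0, -1.02]],
  [[0.352, -0.335, 0.025], [0, 0, -1.02]],
  [[0.352, -0.335, 0.025], [0, 0, -1.02]],
  [[0.352, -0.335, 0.025], [0, 0, -1.02]],
  [[0.352, -0.335, 0.025], [0, 0, -1.02]],
], grip=65)

```text
time: 1.92
position: [0.3727, -0.2739, 0.2286]
eef_rot: [0.768, 0.641, -0.0, 0.0]
wrist_force: [1.1, -0.9, -1.5]
grip_width: 0.0596
grip_force: 0.0
```

>>> carry_out([
  [[0, 0, 0], [0, 0, 0]],
  [[0, 0, 0], [0, 0, 0]],
  [[0, 0, 0], [0, 0, 0]],
])

```text
time: 2.17
position: [0.3721, -0.2763, 0.2286]
eef_rot: [0.77, 0.638, -0.0, 0.0]
wrist_force: [0.4, -1.5, 0.9]
grip_width: 0.0595
grip_force: 0.0
```

```bash
cat >> h.py <<'E'
th=-.164; Rz=R.from_euler('z',th)
Rt=R.from_matrix(np.column_stack([Rz.apply([0,1,0]),Rz.apply([1,0,0]),[0,0,-1]]))
E
python3 - <<'E'
from h import *
delta(np.array([.479,-.142,0])+Rz.apply([-.04,.0,.2]),Rt)
E
```

```text
shift [0.1509 0.0402 0.0285] turn [ 0.0002  0.0007 -0.0221] deg 1.2686246384358273 t 2.1667
```

>>> carry_out([
  [[0.04, 0.01, 0.005], [0, 0, -0.022]],
  [[0.08, 0.02, 0.01], [0, 0, -0.022]],
  [[0.12, 0.03, 0.02], [0, 0, -0.022]],
  [[0.151, 0.04, 0.028], [0, 0, -0.022]],
  [[0.151, 0.04, 0.028], [0, 0, -0.022]],
  [[0.151, 0.04, 0.028], [0, 0, -0.022]],
])

```text
time: 2.67
position: [0.4397, -0.1345, 0.2]
eef_rot: [0.762, 0.647, -0.0, -0.0]
wrist_force: [-0.3, -0.3, 0.8]
grip_width: 0.0597
grip_force: 0.0
```

Run:
```python
from h import *
s=arm.read_state(); print(s['position'],s['eef_rot'])
snap('wrist','w1')
for n in ['release_top','collar_mid','socket_mouth','machine']:
    for d in arm.pinpoint('wrist',n)[:2]: print(n,round(d['conf'],2),d['point'],proj('wrist',d['point']))
    if n=='release_top':
        for d in arm.regions_of('wrist',n)[:2]:
            m=d['mask']; v,u=np.nonzero(m); print('mask',round(d['conf'],2),m.sum(),u.mean(),v.mean(),u.min(),u.max(),v.min(),v.max())
```

```text
[ 0.4397 -0.1345  0.2   ] [ 0.7621  0.6474 -0.0002 -0.0004]
release_top 0.8 [0.4848, -0.142, 0.075] [373.9 236.3]
collar_mid 0.21 [0.6342, -0.0453, 0.1294] [640.6  45.7]
machine 0.91 [0.6372, -0.0189, -0.0005] [513.1  56. ]
```

View pics/w1.png

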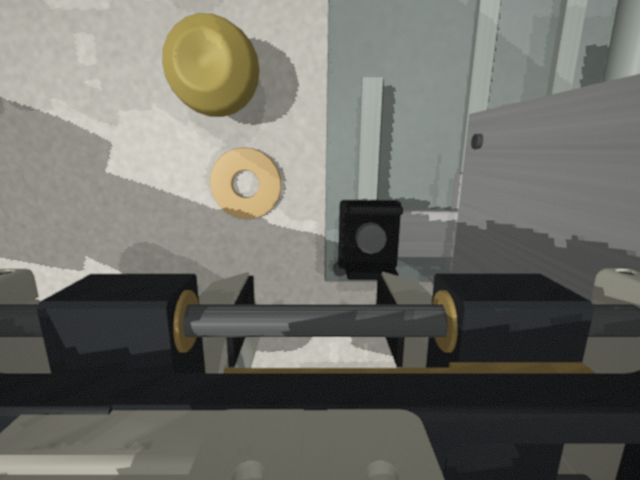

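The close view shows the grey cap at (371,238) between the two black ears. The plate edge is vertical in the picture, so the yaw is right.

Run:
```python
from h import *
B=back('wrist',(371,238),.074); print(B, 'machine yaw ok')
Om=B-Rz.apply([-.130,-.143,0]); print('origin est',Om)
s=arm.read_state(); 
for o in (.0395,): delta(B+Rz.apply([-o,0,0.0])+[0,0,.019+.022],Rt)
R0=R.from_quat(s['eef_rot'])
for q in ([-.0095,.030,.019],[-.0095,.049,.019],[.0095,.030,.019],[.0095,.049,.019]): print(proj('wrist',s['position']+R0.apply(q)))
```

```text
[ 0.4826 -0.1429  0.074 ] machine yaw ok
origin est [ 0.6342 -0.023   0.074 ]
shift [0.0007 0.0047 0.0856] turn [ 0.0002  0.0005 -0.0022] deg 0.12918428066097934 t 2.9667
[375.4 311.2]
[413.7 311.2]
[377.1 275.2]
[416.5 275.1]
```

>>> carry_out([
  [[0.001, 0.005, 0.03], [0, 0, 0]],
  [[0.001, 0.005, 0.06], [0, 0, 0]],
  [[0.001, 0.005, 0.085], [0, 0, 0]],
  [[0.001, 0.005, 0.095], [0, 0, 0]],
  [[0.001, 0.005, 0.103], [0, 0, 0]],
  [[0.001, 0.005, 0.109], [0, 0, 0]],
  [[0.001, 0.005, 0.114], [0, 0, 0]],
  [[0.001, 0.005, 0.114], [0, 0, 0]],
])

```text
time: 3.63
position: [0.4447, -0.1349, 0.0866]
eef_rot: [0.763, 0.647, -0.0, 0.0]
wrist_force: [-2.1, -1.7, 4.6]
grip_width: 0.0597
grip_force: 1.9
```

>>> carry_out([
  [[0.008, 0, 0.001], [0, 0, 0]],
  [[0.02, 0, 0.001], [0, 0, 0]],
  [[0.035, 0, 0.001], [0, 0, 0]],
  [[0.05, 0, 0.001], [0, 0, 0]],
  [[0.065, 0, 0.001], [0, 0, 0]],
  [[0.08, 0, 0.001], [0, 0, 0]],
  [[0.095, 0, 0.001], [0, 0, 0]],
  [[0.105, 0, 0.001], [0, 0, 0]],
])

```text
time: 4.3
position: [0.4632, -0.0292, 0.0866]
eef_rot: [0.762, 0.647, 0.001, 0.001]
wrist_force: [2.2, -2.5, 3.2]
grip_width: 0.0597
grip_force: 3.8
```

>>> carry_out([
  [[0.01, 0, 0], [0, 0, 0]],
  [[0.02, 0, 0], [0, 0, 0]],
  [[0.028, 0, 0], [0, 0, 0]],
  [[0.034, 0, 0], [0, 0, 0]],
  [[0.038, 0, 0], [0, 0, 0]],
  [[0.04, 0, 0], [0, 0, 0]],
])

```text
time: 4.8
position: [0.4687, 0.0039, 0.0865]
eef_rot: [0.764, 0.645, -0.002, 0.003]
wrist_force: [-1.8, -26.1, 19.2]
grip_width: 0.0597
grip_force: 14.9
```

>>> carry_out([
  [[-0.002, 0, -0.004], [0, 0, 0]],
  [[-0.003, 0, -0.012], [0, 0, 0]],
  [[-0.006, 0, -0.03], [0, 0, 0]],
  [[-0.006, 0, -0.06], [0, 0, 0]],
  [[-0.006, -0.02, -0.1], [0, 0, 0]],
  [[-0.006, -0.03, -0.13], [0, 0, 0]],
  [[-0.006, -0.04, -0.16], [0, 0, 0]],
  [[-0.006, -0.04, -0.19], [0, 0, 0]],
])

```text
time: 5.47
position: [0.4251, 0.0102, 0.2771]
eef_rot: [0.762, 0.648, -0.0, -0.0]
wrist_force: [1.6, -0.0, -0.2]
grip_width: 0.0596
grip_force: 0.0
```

Run:
```python
from h import *
snap('wrist','w2')
for c in ('wrist','side'):
  if c=='side': snap('side','s2')
  for n in ['release_top','collar_mid','socket_mouth','corer','canopy_edge','machine']:
    for d in arm.pinpoint(c,n)[:2]: print(c,n,round(d['conf'],2),d['point'],proj(c,d['point']))
```

```text
wrist release_top 0.85 [0.5058, -0.018, 0.0717] [391.3 233.9]
wrist collar_mid 0.98 [0.6455, 0.0188, 0.1293] [573.4 180. ]
wrist socket_mouth 0.82 [0.643, 0.0353, 0.1299] [575.  159.5]
wrist corer 0.92 [0.6552, 0.084, 0.1329] [598.6  90.9]
wrist machine 0.84 [0.6372, -0.0242, -0.0008] [493.1 207.3]
side release_top 0.61 [0.5033, -0.0121, 0.0754] [306.7 277.8]
side collar_mid 0.46 [0.6404, 0.0166, 0.1291] [248. 260.]
side socket_mouth 0.71 [0.6468, 0.0317, 0.1297] [243.6 262.9]
side corer 0.95 [0.6543, 0.0827, 0.1243] [234.  276.2]
side corer 0.58 [0.2767, -0.3755, 0.0153] [405.4 235.6]
side canopy_edge 0.88 [0.6536, 0.0398, 0.2705] [235.  211.3]
side canopy_edge 0.16 [0.3343, -0.2294, -0.0006] [381.8 263.9]
side machine 0.2 [0.6933, 0.3243, -0.0011] [183.8 389.3]
```

View pics/w2.png

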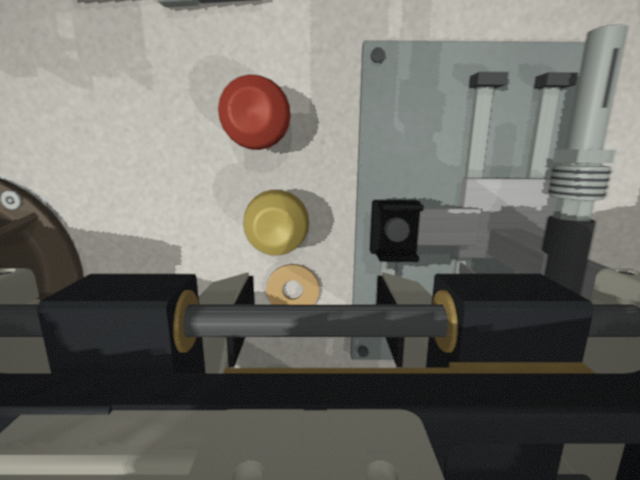

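The carriage is out. The cap is at (397,230), the ridged collar at (580,180), and the steel tube runs up to (605,90).

Run:
```python
from h import *
B=back('wrist',(397,230),.074); B0=np.array([.4826,-.1429,.074]); print('cap',B,'travel',Rz.inv().apply(B-B0))
# collar top-visible ridges centre ; collar silhouette approx
for uv in ((580,180),): print('collar',back('wrist',uv,.135))
C=np.array([.643,.0195,.130]); print('collar-cap machine',Rz.inv().apply(C-B))
T=np.array([.6548,.0835,.130]); print('tube-collar',Rz.inv().apply(T-C))
Rg=Rt*R.from_euler('x',-43,degrees=True); print(Rz.inv().as_matrix()@Rg.as_matrix())
p=C-Rg.apply([0,0,.13]); print(p); delta(p,Rg)
```

```text
cap [ 0.5069 -0.0138  0.074 ] travel [0.0029 0.1313 0.    ]
collar [0.6421 0.0192 0.135 ]
collar-cap machine [0.1289 0.0551 0.056 ]
tube-collar [0.0012 0.0651 0.    ]
[[-0.      0.7314  0.682 ]
 [ 1.     -0.      0.    ]
 [ 0.      0.682  -0.7314]]
[0.5555 0.034  0.2251]
shift [0.0453 0.1224 0.0499] turn [-0.7512 -0.0004  0.0009] deg 43.042569150548225 t 6.1667
```

>>> carry_out([
  [[0.006, 0.015, 0.006], [-0.1, 0, 0]],
  [[0.012, 0.03, 0.012], [-0.2, 0, 0]],
  [[0.018, 0.046, 0.018], [-0.3, 0, 0]],
  [[0.024, 0.062, 0.024], [-0.4, 0, 0]],
  [[0.03, 0.078, 0.03], [-0.5, 0, 0]],
  [[0.036, 0.094, 0.037], [-0.6, 0, 0]],
  [[0.041, 0.11, 0.044], [-0.7, 0, 0]],
  [[0.045, 0.122, 0.05], [-0.75, 0, 0]],
])

```text
time: 6.83
position: [0.5355, 0.0186, 0.2348]
eef_rot: [0.73, 0.61, 0.187, 0.245]
wrist_force: [0.9, -0.5, 0.7]
grip_width: 0.0592
grip_force: 0.0
```

Run:
```python
from h import *
snap('wrist','w3')
for c in ('wrist',):
  for n in ['collar_mid','socket_mouth','corer','canopy_edge']:
    for d in arm.pinpoint(c,n)[:2]: print(c,n,round(d['conf'],2),d['point'],proj(c,d['point']))
s=arm.read_state(); print(s['position'],s['eef_rot'],s['qpos'])
Rg=Rt*R.from_euler('x',-43,degrees=True)
C=np.array([.643,.0195,.130]); delta(C-Rg.apply([0,0,.004]),Rg)
```

```text
wrist collar_mid 0.84 [0.6473, 0.0207, 0.1306] [350.9 202.5]
wrist collar_mid 0.63 [0.5026, -0.0141, 0.0761] [169.7 285.1]
wrist socket_mouth 0.89 [0.6457, 0.0333, 0.1322] [349.8 188.3]
wrist corer 0.97 [0.6544, 0.0822, 0.1289] [348.6 123.7]
wrist canopy_edge 0.76 [0.6569, 0.035, 0.2708] [541.6 209.6]
wrist canopy_edge 0.57 [0.6471, 0.0197, 0.1291] [349. 203.]
[0.5351 0.0184 0.235 ] [0.7307 0.6103 0.1852 0.2435] [ 0.0501  0.1014 -0.4183  2.2748  1.0348  0.4291 -1.4235]
shift [0.0238 0.0248 0.1425] turn [-0.1294  0.0355 -0.0015] deg 7.689961809428895 t 7.0833
```

View pics/w3.png

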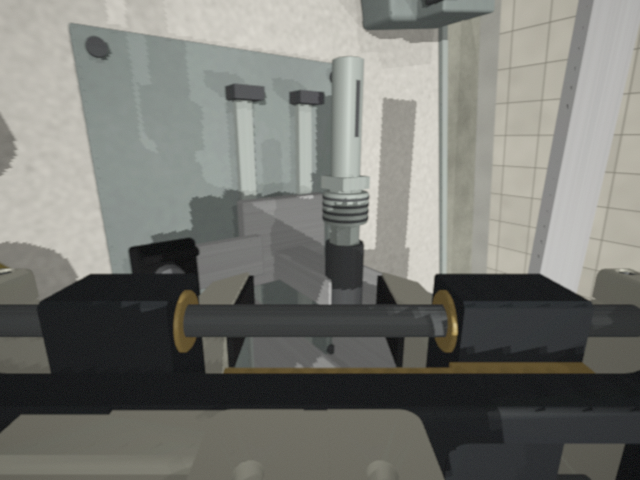

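The ridged collar is at (345,207) and the mouth and tube sit above it, running to (347,60). The canopy edge is at the right and clear.

Run:
```python
from h import *
for uv in ((345,207),(347,120)):
  X=back('wrist',uv,.130); print(X, Rz.inv().apply(X-np.array([.643,.0195,.13])))
print(proj('wrist',[.643,.0195,.130]))
Rg=Rt*R.from_euler('x',-43,degrees=True)
C=np.array([.644,.0198,.130]); delta(C-Rg.apply([0,0,.13]),Rg); delta(C-Rg.apply([0,0,.004]),Rg)
```

```text
[0.6417 0.0179 0.13  ] [-0.001  -0.0018 -0.    ]
[0.6531 0.085  0.13  ] [-0.0008  0.0662  0.    ]
[346.  204.7]
shift [0.0198 0.0093 0.0182] turn [-0.1294  0.0355 -0.0015] deg 7.689961809428895 t 7.0833
shift [0.0243 0.0255 0.1431] turn [-0.1294  0.0355 -0.0015] deg 7.689961809428895 t 7.0833
```

>>> carry_out([
  [[0.01, 0.005, 0.01], [-0.065, 0.018, 0]],
  [[0.02, 0.009, 0.018], [-0.13, 0.035, -0.002]],
  [[0.02, 0.011, 0.04], [-0.13, 0.035, -0.002]],
  [[0.02, 0.014, 0.06], [-0.13, 0.035, -0.002]],
  [[0.02, 0.017, 0.08], [-0.13, 0.035, -0.002]],
  [[0.021, 0.018, 0.09], [-0.13, 0.035, -0.002]],
  [[0.021, 0.018, 0.09], [-0.13, 0.035, -0.002]],
  [[0.021, 0.018, 0.09], [-0.13, 0.035, -0.002]],
])

```text
time: 7.75
position: [0.6048, 0.0237, 0.1717]
eef_rot: [0.71, 0.601, 0.236, 0.281]
wrist_force: [0.6, 0.7, 0.6]
grip_width: 0.0597
grip_force: 0.0
```

Run:
```python
from h import *
Rg=Rt*R.from_euler('x',-43,degrees=True)
s=arm.read_state(); print(s['qpos'],s['wrist_force'])
C=np.array([.643,.019,.130]); delta(C-Rg.apply([0,0,.004]),Rg)
for n in ['collar_mid','corer']:
    if n=='collar_mid': arm.read_camera('wrist')
    for d in arm.pinpoint('wrist',n)[:1]: print(n,round(d['conf'],2),d['point'])
```

```text
[ 0.0119  0.3309 -0.3917  2.3174  1.9561  0.4854 -2.3153] [0.5863 0.6887 0.5579]
shift [ 0.0017 -0.0004  0.0527] turn [ 0.001   0.0029 -0.0007] deg 0.1814074890237887 t 7.75
collar_mid 0.73 [0.6454, 0.0175, 0.1315]
corer 0.82 [0.6538, 0.0815, 0.127]
```

>>> carry_out([
  [[0.001, 0, 0.015], [0, 0, 0]],
  [[0.001, 0, 0.03], [0, 0, 0]],
  [[0.001, 0, 0.042], [0, 0, 0]],
  [[0.001, 0, 0.052], [0, 0, 0]],
  [[0.001, 0, 0.053], [0, 0, 0]],
  [[0.001, 0, 0.053], [0, 0, 0]],
])

```text
time: 8.4
position: [0.6408, 0.0196, 0.1334]
eef_rot: [0.709, 0.601, 0.237, 0.281]
wrist_force: [-0.2, -0.2, 0.2]
grip_width: 0.0597
grip_force: 0.0
```

>>> carry_out([
  [[0, 0, 0], [0, 0, 0]],
  [[0, 0, 0], [0, 0, 0]],
  [[0, 0, 0], [0, 0, 0]],
  [[0, 0, 0], [0, 0, 0]],
  [[0, 0, 0], [0, 0, 0]],
  [[0, 0, 0], [0, 0, 0]],
], grip=25, grip_force=45)

```text
time: 8.9
position: [0.6404, 0.0199, 0.1332]
eef_rot: [0.709, 0.602, 0.237, 0.281]
wrist_force: [-5.5, 0.9, 5.5]
grip_width: 0.0368
grip_force: 45.0
```

>>> carry_out([
  [[-0.002, 0, 0], [0, 0, 0]],
  [[-0.004, 0, 0], [0, 0, 0]],
  [[-0.006, 0, 0], [0, 0, 0]],
  [[-0.008, 0, 0], [0, 0, 0]],
  [[-0.01, 0, 0], [0, 0, 0]],
  [[-0.012, 0, 0], [0, 0, 0]],
  [[-0.0135, 0, 0], [0, 0, 0]],
  [[-0.0135, 0, 0], [0, 0, 0]],
])

```text
time: 9.57
position: [0.6386, 0.0097, 0.1333]
eef_rot: [0.708, 0.603, 0.239, 0.279]
wrist_force: [-0.8, 8.6, -0.7]
grip_width: 0.0374
grip_force: 45.0
```

Run:
```python
from h import *
arm.read_camera('wrist')
for c in ('wrist','side'):
  if c=='side': arm.read_camera('side')
  for d in arm.pinpoint(c,'corer')[:1]: print(round(d['conf'],2),d['point'],Rz.inv().apply(np.array(d['point'])-[.643,.019,.13]))
print(arm.read_state()['wrist_force'])
```

```text
0.96 [0.6564, 0.0851, 0.1272] [ 0.0024  0.0674 -0.0028]
0.74 [0.6558, 0.0882, 0.1223] [ 0.0013  0.0704 -0.0077]
[-1.8526  7.8719 -0.2285]
```

>>> carry_out([
  [[-0.0015, 0, 0], [0, 0, 0]],
  [[-0.003, 0, 0], [0, 0, 0]],
  [[-0.004, 0, 0], [0, 0, 0]],
  [[-0.004, 0, 0], [0, 0, 0]],
])

```text
time: 10.1
position: [0.638, 0.0065, 0.1333]
eef_rot: [0.708, 0.604, 0.239, 0.279]
wrist_force: [-0.3, 10.0, -1.0]
grip_width: 0.0371
grip_force: 45.0
```

Run:
```python
from h import *
im=arm.read_camera('side'); x,y=proj('side',[.655,.085,.128]).astype(int)
cv2.imwrite('pics/s3.png',cv2.resize(im[y-60:y+60,x-70:x+90],None,fx=4,fy=4)[:,:,::-1])
for d in arm.pinpoint('side','corer')[:1]: print(round(d['conf'],2),d['point'],Rz.inv().apply(np.array(d['point'])-[.643,.019,.13]))
arm.read_camera('wrist')
for d in arm.pinpoint('wrist','corer')[:1]: print(round(d['conf'],2),d['point'],Rz.inv().apply(np.array(d['point'])-[.643,.019,.13]))
```

```text
0.61 [0.2767, -0.376, 0.0129] [-0.2969 -0.4495 -0.1171]
0.92 [0.655, 0.0869, 0.1287] [ 0.0008  0.0689 -0.0013]
```

View pics/s3.png

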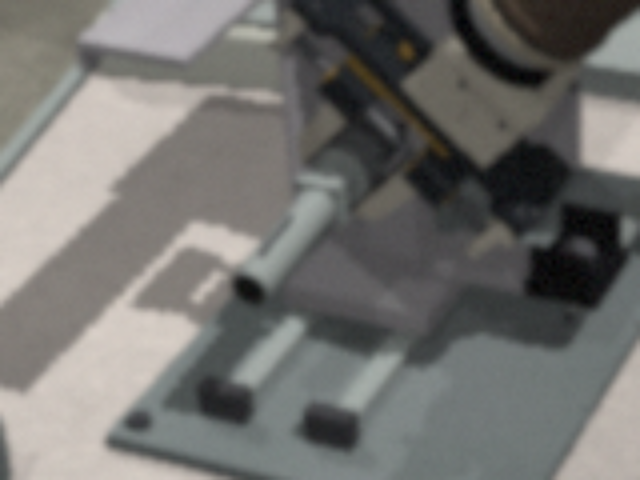

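The fingers hold the collar back. The tube end shows at crop (250,285) and the shoulder at (322,188). Next I check whether it sprang forward.

Run:
```python
from h import *
x,y=proj('side',[.655,.085,.128]).astype(int)
C=np.array([.643,.019,.130]); print('seen end',[250/4+x-70,285/4+y-60])
for d in (.105,.11,.115,.12,.125): print(d,proj('side',C+Rz.apply([0,d,0])))
print('shoulder seen',[322/4+x-70,188/4+y-60])
for d in (.015,.02,.025,.03): print(d,proj('side',C+Rz.apply([0,d,0])))
```

```text
seen end [np.float64(225.5), np.float64(286.25)]
0.105 [225.7 283.5]
0.11 [224.6 284.7]
0.115 [223.5 285.9]
0.12 [222.4 287.1]
0.125 [221.3 288.3]
shoulder seen [np.float64(243.5), np.float64(262.0)]
0.015 [243.9 263.3]
0.02 [242.9 264.3]
0.025 [241.9 265.4]
0.03 [241.  266.5]
```

>>> carry_out([
  [[0, 0, 0], [0, 0, 0]],
  [[0, 0, 0], [0, 0, 0]],
  [[0, 0, 0], [0, 0, 0]],
  [[0, 0, 0], [0, 0, 0]],
  [[0, 0, -0.02], [0, 0, 0]],
  [[0, 0, -0.045], [0, 0, 0]],
  [[0.01, 0, -0.07], [0, 0, 0]],
  [[0.02, 0, -0.09], [0, 0, 0]],
], grip=65)

```text
time: 10.97
position: [0.5795, 0.0315, 0.1996]
eef_rot: [0.71, 0.601, 0.237, 0.281]
wrist_force: [0.2, 0.3, -0.4]
grip_width: 0.0599
grip_force: 0.0
```

Run:
```python
from h import *
im=snap('wrist','w4')
for n in ('corer','collar_mid','socket_mouth'):
  for d in arm.pinpoint('wrist',n)[:1]: print(n,round(d['conf'],2),d['point'],Rz.inv().apply(np.array(d['point'])-[.643,.019,.13]))
C=np.array([.643,.019,.130])
for d in (-.013,0,.015,.025,.11,.12): print(d,proj('wrist',C+Rz.apply([0,d,0])))
```

```text
corer 0.86 [0.6566, 0.0851, 0.1253] [ 0.0026  0.0674 -0.0047]
collar_mid 0.84 [0.6456, 0.0161, 0.1294] [ 0.003  -0.0024 -0.0006]
socket_mouth 0.94 [0.6425, 0.0325, 0.1274] [-0.0027  0.0132 -0.0026]
-0.013 [313.5 271.6]
0 [313.4 254.1]
0.015 [313.4 233.2]
0.025 [313.4 219. ]
0.11 [313.   84.3]
0.12 [313.   66.6]
```

View pics/w4.png

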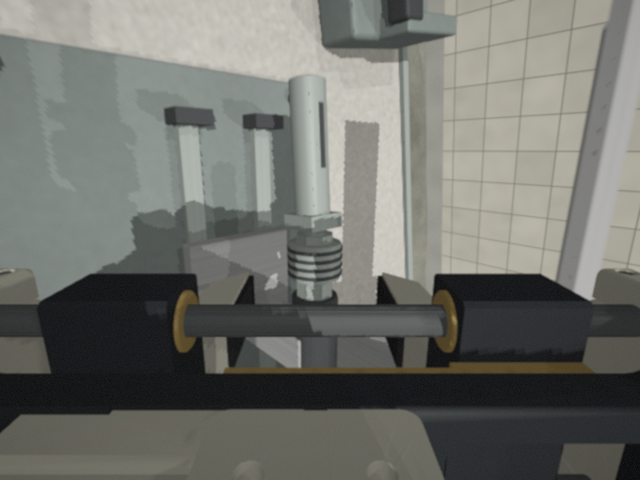

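The collar (315,262) stays half back. The shoulder (313,219) stands clear in front of it and the tube runs up to (307,80), so the tube is free.

Run:
```python
from h import *
Rg=Rt*R.from_euler('x',-43,degrees=True)
C=np.array([.643,.019,.129])+Rz.apply([0,.068,0]); delta(C-Rg.apply([0,0,.004]),Rg)
```

```text
shift [ 0.0652 -0.0022  0.0907] turn [0.0044 0.0008 0.0003] deg 0.25380106634577615 t 11.1667
```

>>> carry_out([
  [[0.025, 0, 0], [0.004, 0, 0]],
  [[0.05, -0.001, 0.005], [0.004, 0, 0]],
  [[0.065, -0.002, 0.02], [0.004, 0, 0]],
  [[0.065, -0.002, 0.04], [0.004, 0, 0]],
  [[0.065, -0.002, 0.06], [0.004, 0, 0]],
  [[0.065, -0.002, 0.08], [0.004, 0, 0]],
  [[0.065, -0.002, 0.09], [0.004, 0, 0]],
  [[0.065, -0.002, 0.091], [0.004, 0, 0]],
])

```text
time: 11.83
position: [0.6517, 0.0844, 0.1282]
eef_rot: [0.711, 0.602, 0.234, 0.279]
wrist_force: [0.2, -0.6, -1.3]
grip_width: 0.0597
grip_force: 0.0
```

>>> carry_out([
  [[0, 0, 0], [0, 0, 0]],
  [[0, 0, 0], [0, 0, 0]],
  [[0, 0, 0], [0, 0, 0]],
  [[0, 0, 0], [0, 0, 0]],
  [[0, 0, 0], [0, 0, 0]],
  [[0, 0, 0], [0, 0, 0]],
  [[0, 0, 0], [0, 0, 0]],
], grip=10, grip_force=30)

```text
time: 12.42
position: [0.6511, 0.0869, 0.1315]
eef_rot: [0.71, 0.602, 0.237, 0.279]
wrist_force: [0.3, 0.7, -0.6]
grip_width: 0.0234
grip_force: 29.9
```

>>> carry_out([
  [[0.006, 0, 0], [0, 0, 0]],
  [[0.014, 0, 0], [0, 0, 0]],
  [[0.022, 0, 0], [0, 0, 0]],
  [[0.03, 0, 0], [0, 0, 0]],
  [[0.038, 0, 0], [0, 0, 0]],
  [[0.046, 0, 0], [0, 0, 0]],
  [[0.054, 0, 0], [0, 0, 0]],
  [[0.06, 0, 0], [0, 0, 0]],
])

```text
time: 13.08
position: [0.661, 0.1474, 0.131]
eef_rot: [0.71, 0.602, 0.237, 0.279]
wrist_force: [-0.3, 0.2, -1.6]
grip_width: 0.0232
grip_force: 29.9
```

Run:
```python
from h import *
im=snap('wrist','w5')
for c in ('wrist','side'):
 if c=='side': arm.read_camera(c)
 for n in ('corer','collar_mid','socket_mouth'):
  for d in arm.pinpoint(c,n)[:1]: print(n,round(d['conf'],2),d['point'],Rz.inv().apply(np.array(d['point'])-[.643,.019,.13]))
s=arm.read_state(); print(s['position'],s['qpos'],s['wrist_force'])
```

```text
corer 0.8 [0.6688, 0.1483, 0.1238] [ 0.0043  0.1318 -0.0062]
corer 0.63 [0.3803, -0.0872, 0.0012] [-0.2418 -0.1477 -0.1288]
collar_mid 0.61 [0.6422, 0.0159, 0.1316] [-0.0003 -0.0032  0.0016]
socket_mouth 0.72 [0.6431, -0.0214, 0.0043] [ 0.0067 -0.0398 -0.1257]
[0.661  0.1449 0.131 ] [-0.2204  0.5168 -0.3965  2.1439  1.7853  0.6462 -2.2868] [ 0.65    0.5854 -1.1596]
```

View pics/w5.png

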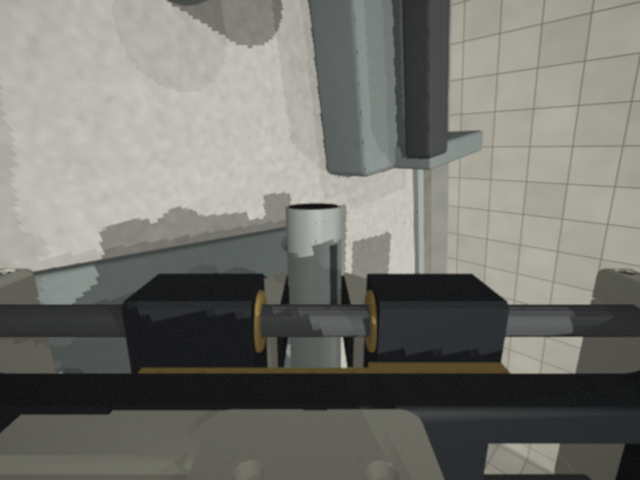

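The tube is out and held by its plain part, with its end at (315,207). The wrist reads about 1.6 N, the tube's weight. Now retreat and untilt.

>>> carry_out([
  [[0.002, 0, -0.015], [0, 0, 0]],
  [[0.004, 0, -0.035], [0, 0, 0]],
  [[0.004, 0, -0.055], [0, 0, 0]],
  [[0.004, 0, -0.08], [0, 0, 0]],
  [[0.004, 0, -0.105], [0, 0, 0]],
  [[0.004, 0, -0.13], [0, 0, 0]],
  [[0.004, 0, -0.15], [0, 0, 0]],
  [[0.004, 0, -0.16], [0, 0, 0]],
])

```text
time: 14.15
position: [0.553, 0.1679, 0.2503]
eef_rot: [0.709, 0.602, 0.237, 0.28]
wrist_force: [-0.0, 0.2, -2.1]
grip_width: 0.0232
grip_force: 29.9
```

>>> carry_out([
  [[0, -0.003, 0], [0.09, 0, 0]],
  [[0, -0.006, 0], [0.18, 0, 0]],
  [[0, -0.015, -0.01], [0.27, 0, 0]],
  [[0, -0.025, -0.01], [0.36, 0, 0]],
  [[0, -0.035, -0.01], [0.45, 0, 0]],
  [[0, -0.045, -0.01], [0.54, 0, 0]],
  [[0, -0.055, -0.01], [0.63, 0, 0]],
  [[0, -0.06, -0.01], [0.74, 0, 0]],
])

```text
time: 14.82
position: [0.5025, 0.1757, 0.2149]
eef_rot: [0.762, 0.647, 0.001, 0.002]
wrist_force: [-0.3, 0.4, -2.1]
grip_width: 0.0232
grip_force: 29.9
```

```bash
cat >> h.py <<'E'
ty=-.136
Rp=R.from_matrix(np.column_stack([[np.cos(ty),np.sin(ty),0],[np.sin(ty),-np.cos(ty),0],[0,0,-1]]))
E
python3 - <<'E'
from h import *
s=arm.read_state(); print(s['position'],s['qpos'],s['wrist_force'],s['grip_width'])
delta([.519,-.393,.25],Rp); delta([.43,-.1,.28],Rp); delta(s['position'],Rp)
E
```

```text
[0.5025 0.1757 0.2149] [ 0.0342  0.3859 -0.6246  1.8037  0.2633  1.0319 -0.8546] [-0.3417  0.3809 -2.0587] 0.02320339939120676
shift [-0.5585  0.1088 -0.0343] turn [ 0.004  -0.0031  1.5436] deg 88.44129498751077 t 14.8167
shift [-0.2839 -0.0265 -0.0651] turn [ 0.004  -0.0031  1.5436] deg 88.44129498751077 t 14.8167
shift [0. 0. 0.] turn [ 0.004  -0.0031  1.5436] deg 88.44129498751077 t 14.8167
```

>>> carry_out([
  [[-0.03, -0.01, -0.015], [0, 0, 0.05]],
  [[-0.06, -0.02, -0.03], [0, 0, 0.15]],
  [[-0.095, -0.03, -0.045], [0, 0, 0.25]],
  [[-0.13, -0.04, -0.055], [0, 0, 0.35]],
  [[-0.165, -0.04, -0.065], [0, 0, 0.45]],
  [[-0.2, -0.04, -0.065], [0, 0, 0.55]],
  [[-0.235, -0.04, -0.065], [0, 0, 0.65]],
  [[-0.265, -0.04, -0.065], [0, 0, 0.75]],
])

```text
time: 15.48
position: [0.4195, -0.0818, 0.2799]
eef_rot: [0.948, 0.319, 0.004, 0.003]
wrist_force: [0.5, -0.1, -1.7]
grip_width: 0.0232
grip_force: 29.9
```

Run:
```python
from h import *
s=arm.read_state(); print(s['position'],s['qpos'],s['wrist_force'],s['grip_width'])
delta([.47,-.3,.26],Rp);delta([.519,-.393,.2],Rp)
```

```text
[ 0.4195 -0.0818  0.2799] [ 0.4414  0.1026 -0.406   1.9492  0.0493  1.0893 -0.9064] [ 0.4702 -0.0695 -1.7247] 0.023199292312886668
shift [-0.0918  0.2042  0.0211] turn [ 0.0059 -0.0081  0.7855] deg 45.0106207439076 t 15.4833
shift [-0.1094  0.3074  0.0819] turn [ 0.0059 -0.0081  0.7855] deg 45.0106207439076 t 15.4833
```

>>> carry_out([
  [[-0.015, 0.033, 0.003], [0, 0, 0.1]],
  [[-0.03, 0.066, 0.006], [0, 0, 0.2]],
  [[-0.045, 0.1, 0.01], [0, 0, 0.3]],
  [[-0.06, 0.134, 0.014], [0, 0, 0.4]],
  [[-0.075, 0.168, 0.018], [0, 0, 0.5]],
  [[-0.09, 0.2, 0.02], [0, 0, 0.6]],
  [[-0.096, 0.235, 0.03], [0.003, -0.004, 0.7]],
  [[-0.102, 0.265, 0.05], [0.006, -0.008, 0.785]],
])

```text
time: 16.15
position: [0.5026, -0.355, 0.2325]
eef_rot: [0.998, -0.068, 0.001, 0.001]
wrist_force: [-0.9, 0.6, -1.4]
grip_width: 0.023
grip_force: 29.9
```

Run:
```python
from h import *
s=arm.read_state(); print(s['position'],s['qpos'],s['wrist_force'],s['grip_width'])
delta([.519,-.393,.12],Rp)
im=snap('wrist','w6')
for n in ('tray_in','corer','tray'):
  for d in arm.pinpoint('wrist',n)[:1]: print(n,round(d['conf'],2),d['point'])
```

```text
[ 0.5026 -0.355   0.2325] [ 0.6114  0.4337 -0.1198  1.609   0.0569  1.0993 -1.23  ] [-0.9381  0.6157 -1.3846] 0.02302383471783982
shift [0.021  0.0352 0.1126] turn [ 0.0015 -0.0027 -0.0002] deg 0.17756216314580767 t 16.15
tray_in 0.44 [0.5214, -0.393, -0.0013]
corer 0.66 [0.5001, -0.3538, 0.2271]
tray 0.91 [0.5206, -0.3941, 0.0016]
```

View pics/w6.png

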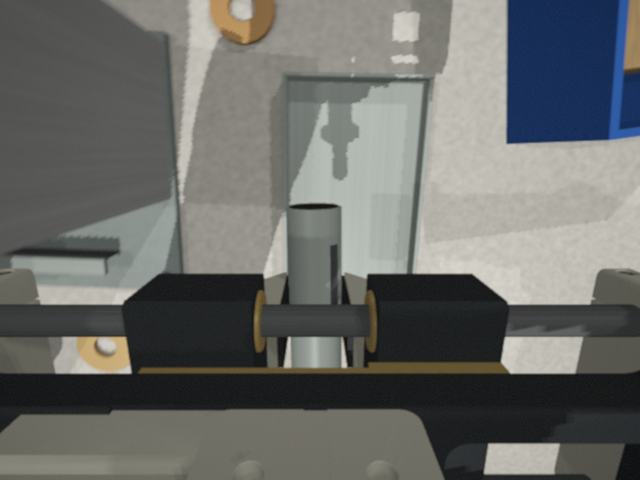

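The held tube is parallel to the tray, whose far corners are at (287,76) and (430,78). I centre it and lower.

>>> carry_out([
  [[0.015, 0.012, 0.01], [0, 0, 0]],
  [[0.03, 0.025, 0.03], [0, 0, 0]],
  [[0.042, 0.035, 0.06], [0, 0, 0]],
  [[0.042, 0.035, 0.09], [0, 0, 0]],
  [[0.042, 0.035, 0.12], [0, 0, 0]],
  [[0.042, 0.035, 0.145], [0, 0, 0]],
  [[0.042, 0.035, 0.165], [0, 0, 0]],
  [[0.042, 0.035, 0.172], [0, 0, 0]],
])

```text
time: 17.02
position: [0.5377, -0.389, 0.0565]
eef_rot: [0.998, -0.063, -0.002, -0.002]
wrist_force: [-0.3, 0.3, -1.6]
grip_width: 0.0232
grip_force: 29.9
```

>>> carry_out([
  [[0, 0, 0.01], [0, 0, 0]],
  [[0, 0, 0.019], [0, 0, 0]],
  [[0, 0, 0.026], [0, 0, 0]],
  [[0, 0, 0.031], [0, 0, 0]],
  [[0, 0, 0.033], [0, 0, 0]],
  [[0, 0, 0.034], [0, 0, 0]],
])

```text
time: 17.52
position: [0.5399, -0.3913, 0.0263]
eef_rot: [0.998, -0.064, 0.001, -0.0]
wrist_force: [-5.6, 3.7, 16.6]
grip_width: 0.023
grip_force: 29.9
```

>>> carry_out([
  [[0, 0, -0.001], [0, 0, 0]],
  [[0, 0, -0.0015], [0, 0, 0]],
  [[0, 0, -0.0015], [0, 0, 0]],
])

```text
time: 17.77
position: [0.5397, -0.3913, 0.0271]
eef_rot: [0.998, -0.064, 0.001, -0.0]
wrist_force: [0.0, -0.1, 2.9]
grip_width: 0.0231
grip_force: 29.9
```

>>> carry_out([
  [[0, 0, 0], [0, 0, 0]],
  [[0, 0, 0], [0, 0, 0]],
  [[0, 0, 0], [0, 0, 0]],
  [[0, 0, 0], [0, 0, 0]],
  [[0, 0, 0], [0, 0, 0]],
  [[0, 0, 0], [0, 0, 0]],
], grip=45)

```text
time: 18.27
position: [0.5391, -0.3911, 0.0261]
eef_rot: [0.998, -0.064, -0.0, -0.001]
wrist_force: [-0.7, -0.1, -0.3]
grip_width: 0.0413
grip_force: 0.0
```

>>> carry_out([
  [[0, 0, -0.01], [0, 0, 0]],
  [[0, 0, -0.03], [0, 0, 0]],
  [[0, 0, -0.06], [0, 0, 0]],
  [[0, 0, -0.09], [0, 0, 0]],
  [[0, 0, -0.12], [0, 0, 0]],
  [[0, 0, -0.15], [0, 0, 0]],
  [[-0.03, 0.01, -0.18], [0, 0, 0]],
  [[-0.06, 0.02, -0.2], [0, 0, 0]],
])

```text
time: 18.93
position: [0.4791, -0.4025, 0.2295]
eef_rot: [0.998, -0.062, 0.002, -0.0]
wrist_force: [-0.6, -1.3, 0.7]
grip_width: 0.0412
grip_force: 0.0
```

Run:
```python
from h import *
s=arm.read_state(); print(s['position'],s['wrist_force'],s['time'])
a=arm.read_camera('wrist'); 
for n in ('corer','tray_in'):
  for d in arm.pinpoint('wrist',n)[:1]: print(n,round(d['conf'],2),d['point'])
b=arm.read_camera('side'); x,y=proj('side',[.6,-.15,.08]).astype(int)
for n in ('release_top','collar_mid','socket_mouth'):
  for d in arm.pinpoint('side',n)[:1]: print(n,round(d['conf'],2),d['point'],Rz.inv().apply(np.array(d['point'])-[.643,.019,.13]))
c=cv2.resize(b[170:330,190:390],(600,480)); cv2.imwrite('pics/f.png',np.hstack([cv2.resize(a,(400,300)),cv2.resize(c,(375,300))])[:,:,::-1])
```

```text
[ 0.4791 -0.4025  0.2295] [-0.63   -1.2864  0.6834] 18.9333
corer 0.61 [0.541, -0.3828, 0.0177]
tray_in 0.66 [0.5212, -0.3959, 0.0064]
release_top 0.36 [0.5032, -0.0098, 0.0743] [-0.1332 -0.0512 -0.0557]
collar_mid 0.77 [0.6424, 0.0169, 0.1288] [-0.0002 -0.0022 -0.0012]
socket_mouth 0.7 [0.6459, 0.0328, 0.1287] [ 0.0006  0.0141 -0.0013]
```

View pics/f.png

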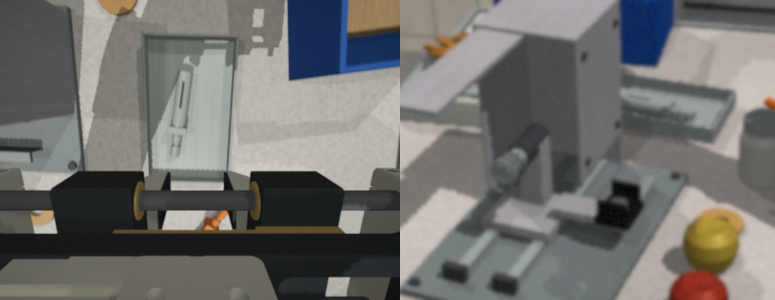

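The tube lies flat inside the tray at (180,100) in the left half. In the right half the carriage is out and the collar is forward on the empty socket.

```bash
python3 -c "
from cell import arm
print(arm.finish_job())"
```

```text
the job is handed in; nothing more can be done
None
```

I handed the job in with the coring tube lying flat in the steel wash tray, the carriage out at its end stop and the collar forward; the hand-in returned no verdict.

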